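# Uncap a gas cylinder of unknown thread hand in its clamp stand

## Robot

A 6-joint arm with a two-finger parallel gripper is mounted at the origin on a cart in front of the work surface, level with it; the furniture and walls round the work are solid. World frame = base frame: x ahead of the robot, y to its left, z up, the work surface at z = 0. Lengths are in m, angles in degrees, forces in N, time in s.
With the tool pointing down it reaches from about 0.4 to 0.825 m from the base axis. Payload 7 kg.
Tool frame: the origin (TCP) lies between the finger pads; the fingertips stand 25 mm ahead of it and the grasp point (between the pads) lies 6 mm ahead of it; z points along the fingers, y is the line along which they close (so a half turn about z gives the same grasp; the last joint's range is limited). The gripper opens to 88 mm and grips with 3 to 60 N. Pads are 19 mm wide; open, the fingers measure 130 mm over their backs; the gripper's body (78 mm by 193 mm) begins 47 mm behind the grasp point.
Start: joints at [84.689, 20.546, 0.682, 0, -70.136, -16.507], TCP at [0.251, 0.627, 0.23] pointing down, gripper open.
Joint ranges: [-176.03, 176.03], [-82.01, 121.73], [-58.28, 71.71], [-173.87, 95.51], [-174.79, -0.11], [-173.66, 173.66]. Speed limits (degrees/s): [136.94, 136.94, 172.46, 180, 180, 180].

## Interface

Orientations are given as [roll, pitch, yaw] about the fixed x, y, z axes, in that order (R = Rz(yaw) Ry(pitch) Rx(roll)).
In Python, from plant import r gives the robot as it stands.
- The arm moves only by the shell command python3 -m crank 'ROWS' [FORCE]. ROWS is JSON, a list of rows, each a list of 3 entries, a list of its own where there are three numbers: the turn, a rotation vector about the tool's x, y, z in degrees, then the shift along the tool's x, y, z in cm, then the closure, from -1 (fully open) to 1 (shut). In form: [[[wx, wy, wz], [dx, dy, dz], fingers], ...]. A call has 1 to 8 rows; each row shifts and turns the commanded pose from where the row before left it, along the tool's axes as they then stand; what a row does not reach is not made up. A row lasts 1/10 s, in which the tool goes at most 50 mm and 8.59 degrees, less where a joint would pass 70% of its speed; a pose out of reach is approached as far as the arm can. A call with a gripper value outside its range is refused whole. The fingers move at their own pace and stop on an object; FORCE is the grip in N (left out, the last holds). Time passes only in rows, so rows that do not move let the fingers close. It gives the time, the measured TCP pose, the force, the opening and the grip force at its end, in the units of the state.
- r.get_state(): the state, without advancing time (a new reading comes with each control period).
- r.capture(name): name is "side" or "top"; returns a dict with "color" (400x640x3 uint8, red, green, blue), "range_z" (400x640 float32, m along the optical axis (not along the pixel's ray), 0 where there is no reading), "intrinsics" (3x3 intrinsics, pixels), "k1" (the pictures are not rectified: a ray, as slopes to the right and down, at radius r is drawn at 1 + k1 r^2 times it, then the intrinsics apply), "world_from_camera" (4x4, takes a point from camera to world coordinates). Camera axes: x right, y down, z forward; pixel columns grow to the right and rows downward; lengths in m; the calibration is good to about 2 mm. A picture is of the moment at which its call begins.
- r.close_job(): hands the job in; it is judged then, once.
The state is a dict: "time_s": time; "joints": joint angles; "qd": joint speeds; "joint_torque": joint torques, N m; "tcp_pos": TCP position; "eef_rot": TCP orientation; "contact_force": force on the tool from outside, world axes, zero at the start; "moment": the same for the moment, N m; "gripper_width": finger opening in m; "gripper_force": force on a finger pad.
Only numpy, scipy, OpenCV 4.12 (cv2) and the standard library are available. Lean on these libraries where they do the work, as an engineer would, in place of code of your own. Each camera call takes 0.05 s, during which the arm holds its last target. There are 200 camera calls.

## Task

Get the small gas cylinder in the clamp stand ready for its regulator. First swing the clamp's handle all the way over until it locks and grips the cylinder, then unscrew the fluted cap; nobody knows whether this cylinder has a left-hand or a right-hand thread, so feel which way the cap comes loose. Lift the cap off and finish while holding it still and level, straight above the cylinder and at least 8 cm higher than where it sat; do not disturb the spare cylinder's cap, the salt shaker, the egg cup or the regulator.

Things in the scene. Friction and masses are not known exactly. Their poses are not given: they have to be found in the camera images.
- stand: Clamp stand fixed on the worktop: dark steel base plate 235 x 100 x 10 mm. Origin on the worktop under the cylinder's axis, z up, +x the way the plunger pushes: the aluminium V jaw stands at +x of the cylinder (top 80 mm above the worktop), the toggle clamp at -x (steel cheeks up to 72 mm above the worktop, 62 to 175 mm from the origin).
- stand_seat (a point): Middle of the cylinder's foot, on the plate, 10 mm above the worktop. The grey steel cylinder (brass neck) in the stand is 64 mm in diameter, its shoulder falls away below 120 mm and its neck ends 156 mm above the worktop. It stands loose, within 1 mm of the jaw: unclamped it turns with its cap, clamped it resists 1.5 N m.
- clamp_handle (a joint): Toggle clamp's handle, rad: 0 fully open, 1.658 fully over, locked at its stop. Open, it points up, leaning 18 degrees to the stand's +x (the cylinder); as the value grows it swings up and over to the stand's -x, and when locked points to -x, 13 degrees above level. Stiffest at 1.1 to 1.4 (about 12 N at the grip), dead centre at 1.52. It stays where it is left.
- handle_grip (a point): Middle of the black handgrip, 75 mm from the pivot: a round bar of 18 mm diameter along the handle, from 43 to 105 mm from the pivot.
- handle_pivot (a point): Pivot of the clamp's handle, 131 mm from the stand's origin along its -x and 52 mm above the worktop; the handle turns about the level line through it along the stand's y.
- clamp_pad (a joint): Spring travel of the plunger's black pad, m: 0 when it presses nothing, about 0.0045 when the clamp is locked on the cylinder.
- cap_center (a point): Centre of the fluted steel cap on the cylinder in the stand: 48 mm across, 27 mm high, 60 g; x along the stand's x at the start. Seated, this point is 145 mm and the rim 132 mm above the worktop. Two-lug quick thread: one way it is blocked within 10 degrees, the other way it lifts off after 65 (to 130) degrees; it does not rise by itself. Which way differs from start to start and cannot be seen.
- spare_cap_center (a point): Centre of the like cap on the spare cylinder (64 mm in diameter, cap top 159 mm above the worktop), which stands on a round cork mat behind the stand; to be left alone.
- salt_center (a point): Salt shaker, 42 mm wide, 74 mm high, half-way up; loose bystander.
- eggcup_center (a point): Egg cup, 49 mm wide, 60 mm high, half-way up; loose bystander.
- regulator_center (a point): Brass gas regulator, bell 64 mm wide, 62 mm high with a side outlet reaching 62 mm from its axis, half-way up; loose bystander.

How it is judged:
By the outcome, as a careful person would: the job done as asked, in the order asked, and still so for the second after the job is handed in, while the arm keeps its last pose, push and grip.
It also fails if it takes over 61 s, if anything falls off the work surface, if the arm or the gripper's body presses on something with over 40 N, if the wrist force passes 120 N, or if a joint passes its speed limit or range.

## Working session

There is one attempt and no reset: what is moved stays moved. The work goes in short steps, Python scripts to look and compute and a shell command to move; the robot and the scene stay as the last step left them, time stands still between calls to the robot, and variables do not carry over. Pictures are saved under pics/ and viewed, at most 10 in all, crops included, and the job is handed in when it is done.

```bash
ls; mkdir -p pics; python3 - <<'E'
from plant import r
import cv2,numpy as np
for n in("side","top"):
    c=r.capture(n); cv2.imwrite(f"pics/{n}0.png",c["color"][:,:,::-1]); np.savez(f"{n}0.npz",**c)
    print(n,c["intrinsics"].tolist(),c["k1"],np.round(c["world_from_camera"],3).tolist())
print(r.get_state())
E
```

```text
pics
side [[487.9818263290999, 0.0, 328.46707444427716], [0.0, 487.9818263290999, 210.7770927007613], [0.0, 0.0, 1.0]] -0.130588604041991 [[-0.042, -0.886, 0.462, -0.182], [-0.999, 0.042, -0.01, 0.123], [-0.011, -0.462, -0.887, 1.614], [0.0, 0.0, 0.0, 1.0]]
top [[372.4371143852925, 0.0, 318.0207491737322], [0.0, 372.4371143852925, 203.18366206790026], [0.0, 0.0, 1.0]] -0.04834754172852288 [[0.003, -0.991, 0.131, 0.467], [-1.0, -0.001, 0.015, 0.102], [-0.015, -0.131, -0.991, 1.144], [0.0, 0.0, 0.0, 1.0]]
{'time_s': 0.1, 'joints': array([ 8.46882939e+01,  2.05872980e+01,  6.40218900e-01, -1.67439767e-02,
       -7.01356470e+01, -1.65065796e+01]), 'qd': array([-0.02165398, -0.12190737,  0.04095914,  0.05399656,  0.0770191 ,
       -0.0991378 ]), 'joint_torque': array([-4.99848138e-04, -5.84165275e+01,  2.93749988e+01,  7.01554075e+00,
        1.01995678e-02, -4.62542789e-05]), 'tcp_pos': array([0.25074785, 0.62624673, 0.22872895]), 'eef_rot': array([ 1.79916211e+02, -8.41397519e-03, -2.18239804e+01]), 'contact_force': array([0.27066033, 0.34675578, 0.56590998]), 'moment': array([-0.01749683,  0.01406677, -0.00972043]), 'gripper_force': 0.0, 'gripper_width': 0.08789284793492376}
```

View pics/side0.png

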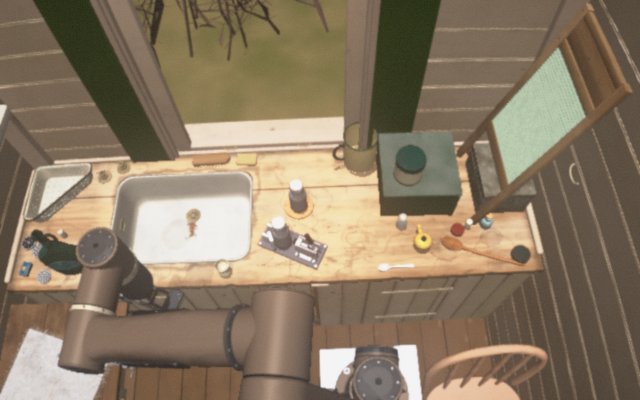

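View pics/top0.png

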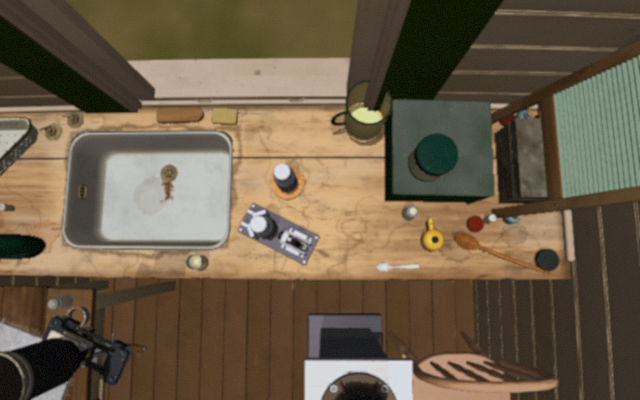

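The stand is at about (293,245) in the side view and (278,232) in the top view. The cylinder is at its left end (+y) and the clamp at its right (-y). The spare stands behind at (285,178) in the top view, the egg cup or salt at (197,262) and (410,212), and the regulator (yellow) at (432,238).

```bash
cat > h.py <<'E'
import numpy as np,cv2
def ray(c,u,v):
    K=c["intrinsics"];k=float(c["k1"]);T=c["world_from_camera"]
    d=np.array([(u-K[0,2])/K[0,0],(v-K[1,2])/K[1,1]]);p=d.copy()
    for _ in range(20): p=d/(1+k*(p@p))
    return T[:3,3],T[:3,:3]@np.array([p[0],p[1],1])
def onz(c,u,v,z):
    o,d=ray(c,u,v); return o+d*(z-o[2])/d[2]
def rng(c,u,v):
    o,d=ray(c,u,v); return o+d*c["range_z"][int(v),int(u)]
E
python3 - <<'E'
import cv2,numpy as np
from h import *
s=np.load("side0.npz");t=np.load("top0.npz")
a=cv2.resize(s["color"][175:275,250:340],None,fx=4.4,fy=5,interpolation=cv2.INTER_CUBIC)
b=cv2.resize(t["color"][155:275,230:330],None,fx=4,fy=5*100/120,interpolation=cv2.INTER_CUBIC)
cv2.imwrite("pics/c0.png",np.hstack([a,b])[:,:,::-1])
m=cv2.cvtColor(t["color"],cv2.COLOR_RGB2HSV)
for n,uv in dict(a=(245,232),b=(319,235),c=(303,262),d=(256,205)).items(): print(n,onz(t,*uv,0.01))
E
```

```text
a [0.52771701 0.34257942 0.01      ]
b [0.51931636 0.11631347 0.01      ]
c [0.43789424 0.16432998 0.01      ]
d [0.61096827 0.31079487 0.01      ]
```

View pics/c0.png

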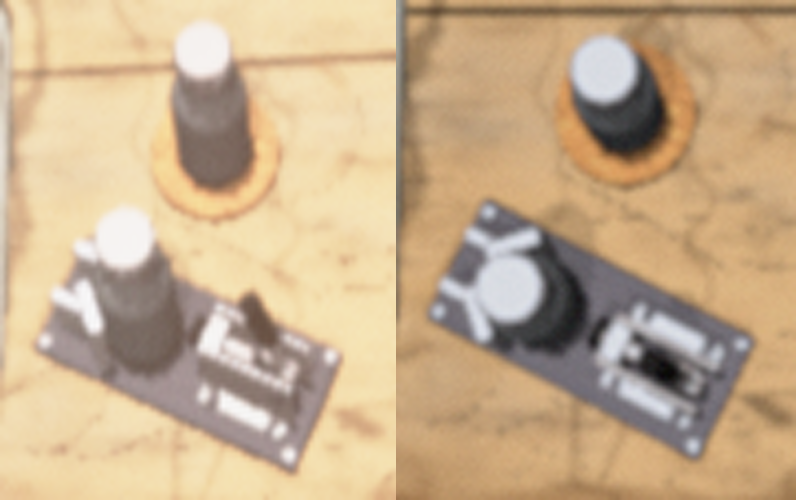

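The crop shows the cap on the stand's cylinder in both views, with the V jaw on its left. The handle's black grip points up on the right, and the plate corners are clear.

```bash
python3 - <<'E'
from h import *
s=np.load("side0.npz");t=np.load("top0.npz")
f=lambda x,y:(230+(x-396)/4-.37,155+y/4.1667-.37)
C=[onz(t,*f(*p),.01)[:2] for p in [(430,313),(488,198),(752,343),(698,460)]]
print(np.round(C,4))
d=(C[0]+C[1]-C[2]-C[3])/2; print(np.linalg.norm(d),np.linalg.norm(C[0]-C[1]),np.degrees(np.arctan2(d[1],d[0])))
def cap(c,w,box):
    u0,v0,u1,v1=box; m=cv2.inRange(c["color"][v0:v1,u0:u1],(185,185,185),(255,255,255))
    n,l,st,ce=cv2.connectedComponentsWithStats(m)
    for i in range(1,n):
        if st[i,4]>60: print(w,st[i],ce[i]+[u0,v0],np.round(onz(c,*(ce[i]+[u0,v0]),.1585),4), np.round(rng(c,*(ce[i]+[u0,v0])),4))
cap(t,"top",(248,205,275,240)); cap(s,"side",(268,214,288,236)); cap(t,"spare",(270,155,300,185))
# pad, side view grip
g=lambda x,y:(250+x/4.4-.39,175+y/5-.4)
print(rng(s,*g(258,310)),rng(s,*g(245,295)))
E
```

```text
[[0.5345 0.3639]
 [0.6198 0.3215]
 [0.5134 0.1174]
 [0.4289 0.1578]]
0.23086917652910585 0.09529411563825928 62.661440742499856
top [  0   5  18  26 274] [256.17518248 222.26642336] [0.5458 0.2819 0.1585] [0.546  0.2822 0.1566]
side [  0   1  18  14 172] [276.96511628 221.69186047] [0.5425 0.2798 0.1585] [0.5427 0.2799 0.1582]
spare [  4   9  15  15 181] [281.1878453  170.87845304] [0.6854 0.2173 0.1585] [0.6859 0.2176 0.1559]
[0.48851313 0.17726232 0.14697225] [0.49966572 0.18677384 0.14741405]
```

```bash
python3 -m crank '[[[0,0,8],[0,0,0],-1],[[0,0,8],[0,0,0],-1],[[0,0,8],[0,0,0],-1],[[0,0,8],[0,0,0],-1],[[0,0,8],[0,0,0],-1],[[0,0,8],[0,0,0],-1]]' && python3 -m crank '[[[0,0,8],[0,0,0],-1],[[0,0,8],[0,0,0],-1],[[0,0,8],[0,0,0],-1],[[0,0,8],[0,0,0],-1],[[0,0,8],[0,0,0],-1],[[0,0,7.5],[0,0,0],-1]]'
cat > d.py <<'E'
import sys,numpy as np
from plant import r
from scipy.spatial.transform import Rotation as Ro
O=np.array([.543,.277,0]);th=np.radians(62.7)
S=np.array([[np.cos(th),-np.sin(th),0],[np.sin(th),np.cos(th),0],[0,0,1]])
s=r.get_state();R=Ro.from_euler("xyz",s["eef_rot"],degrees=True)
def to(p): # stand coords target of TCP -> tool cm
    return np.round(R.inv().apply(O+S@np.array(p)-s["tcp_pos"])*100,2)
print("t",s["time_s"],"stand",np.round(S.T@(s["tcp_pos"]-O),4),"rot",np.round(s["eef_rot"],2),"F(stand)",np.round(S.T@s["contact_force"],1),"M",np.round(s["moment"],2),"w",round(s["gripper_width"],4),round(s["gripper_force"],1),"j6",np.round(s["joints"],0))
if len(sys.argv)>3: print("shift cm",to([float(a) for a in sys.argv[1:4]]))
E
python3 d.py -0.1063 0 0.23
```

```text
time_s: 0.7
tcp_pos: [0.2508, 0.6263, 0.229]
eef_rot: [180.0, -0.0, -70.2]
contact_force: [-0.0, -0.4, -0.9]
gripper_width: 0.0874
gripper_force: 0.0
time_s: 1.3
tcp_pos: [0.2508, 0.6264, 0.229]
eef_rot: [-180.0, -0.1, -117.6]
contact_force: [0.1, 0.5, 1.0]
gripper_width: 0.0876
gripper_force: 0.0
t 1.3 stand [0.1764 0.4199 0.229 ] rot [-1.7999e+02 -6.0000e-02 -1.1765e+02] F(stand) [0.5 0.1 1. ] M [ 0.18 -0.07  0.01] w 0.0876 0.0 j6 [  85.   21.    1.   -0.  -70. -112.]
shift cm [ 28.02 -42.16  -0.07]
```

```bash
python3 -m crank '[[[0,0,0],[1.75,-2.63,0],-1],[[0,0,0],[1.75,-2.63,0],-1],[[0,0,0],[1.75,-2.63,0],-1],[[0,0,0],[1.75,-2.63,0],-1],[[0,0,0],[1.75,-2.63,0],-1],[[0,0,0],[1.75,-2.63,0],-1],[[0,0,0],[1.75,-2.63,0],-1],[[0,0,0],[1.75,-2.63,0],-1]]' >/dev/null&& python3 -m crank '[[[0,0,0],[1.75,-2.63,0],-1],[[0,0,0],[1.75,-2.63,0],-1],[[0,0,0],[1.75,-2.63,0],-1],[[0,0,0],[1.75,-2.63,0],-1],[[0,0,0],[1.75,-2.63,0],-1],[[0,0,0],[1.75,-2.63,0],-1],[[0,0,0],[1.75,-2.63,0],-1],[[0,0,0],[1.75,-2.63,0],-1]]' >/dev/null
python3 -m crank '[[[0,0,0],[0,0,0],-1],[[0,0,0],[0,0,0],-1]]' >/dev/null
python3 d.py -0.1063 0 0.134; python3 - <<'E'
from plant import r
import cv2,numpy as np
a=[]
for n,b in(("side",(230,330,150,290)),("top",(220,320,150,290))):
    c=r.capture(n); np.savez(f"{n}1.npz",**c); a.append(cv2.resize(c["color"][150:290,b[0]-20:b[1]+20],None,fx=2.85,fy=2.85*1.4,interpolation=cv2.INTER_CUBIC))
cv2.imwrite("pics/c1.png",np.hstack(a)[:,:,::-1])
E
```

```text
t 3.1 stand [-0.104  -0.0011  0.2292] rot [ 1.7998e+02 -3.0000e-02 -1.1742e+02] F(stand) [ 0.6  0.8 -0.4] M [ 0.13 -0.11 -0.05] w 0.0876 0.0 j6 [ 42.   7. -18.  -0. -66. -69.]
shift cm [0.22 0.11 9.52]
```

View pics/c1.png

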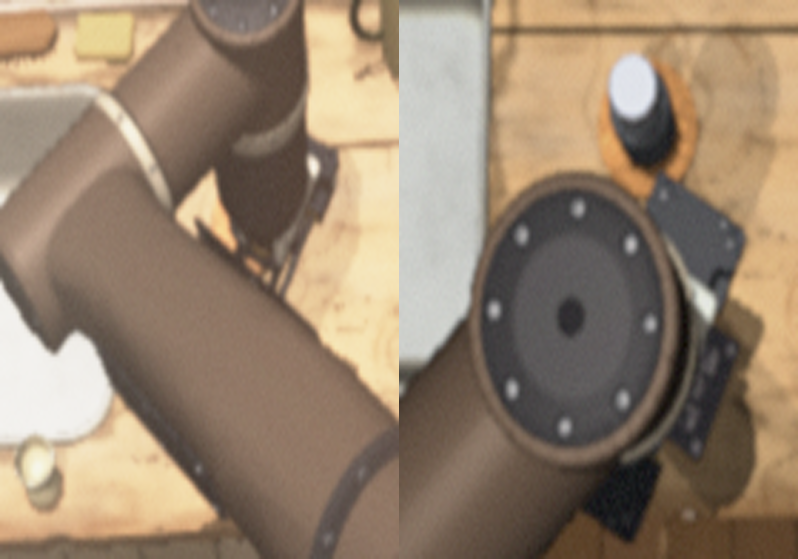

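The arm hides the stand in both views. The gripper body is clear of the spare cap (at (635,85) in the right panel). I'll descend around the handle using the calibration.

```bash
python3 -m crank '[[[0,0,0],[0,0.1,1.6],-1],[[0,0,0],[0,0,1.6],-1],[[0,0,0],[0,0,1.6],-1],[[0,0,0],[0,0,1.6],-1],[[0,0,0],[0,0,1.6],-1],[[0,0,0],[0,0,1.5],-1],[[0,0,0],[0,0,0],-1]]' && python3 -m crank '[[[0,0,0],[0,0,0],1],[[0,0,0],[0,0,0],1],[[0,0,0],[0,0,0],1],[[0,0,0],[0,0,0],1],[[0,0,0],[0,0,0],1],[[0,0,0],[0,0,0],1]]' 8;python3 d.py -0.1063 0 0.134
```

```text
time_s: 3.9
tcp_pos: [0.4938, 0.1854, 0.1327]
eef_rot: [179.9, -0.2, -117.3]
contact_force: [-1.4, -0.8, -0.3]
gripper_width: 0.0872
gripper_force: 0.0
time_s: 4.5
tcp_pos: [0.4954, 0.1852, 0.1348]
eef_rot: [-180.0, 0.0, -117.3]
contact_force: [0.4, 0.1, 0.2]
gripper_width: 0.0451
gripper_force: 0.0
t 4.5 stand [-0.1034  0.0002  0.1348] rot [-1.7999e+02  2.0000e-02 -1.1732e+02] F(stand) [ 0.3 -0.3  0.2] M [ 0.08 -0.06  0.02] w 0.0451 0.0 j6 [ 42.  12. -25.  -0. -53. -69.]
shift cm [ 0.29 -0.02  0.08]
```

```bash
python3 -m crank '[[[0,0,0],[0.2,0,0],1],[[0,0,0],[0,0,0],1],[[0,0,0],[0,0,0],1],[[0,0,0],[0,0,0],1],[[0,0,0],[0,0,0],1],[[0,0,0],[0,0,0],1]]' 8;python3 d.py -0.1063 0 0.134
```

```text
time_s: 5.1
tcp_pos: [0.4948, 0.1832, 0.1346]
eef_rot: [-180.0, -0.0, -117.3]
contact_force: [3.6, -2.4, -1.4]
gripper_width: 0.0176
gripper_force: 8.0
t 5.1 stand [-0.1054 -0.0002  0.1346] rot [-179.97   -0.   -117.31] F(stand) [-0.5 -4.3 -1.4] M [-0.9  -1.5  -0.01] w 0.0176 8.0 j6 [ 42.  12. -25.   0. -53. -69.]
shift cm [0.09 0.02 0.06]
```

```bash
python3 -c "
import numpy as np
f=np.radians(np.linspace(-18.3,77.7,17))
print(np.round(8.08*np.c_[np.diff(np.sin(f)),-np.diff(np.cos(f))],2).tolist())"
```

```text
[[0.82, -0.22], [0.83, -0.14], [0.84, -0.05], [0.84, 0.04], [0.84, 0.13], [0.82, 0.21], [0.79, 0.3], [0.76, 0.38], [0.71, 0.46], [0.66, 0.53], [0.6, 0.59], [0.54, 0.65], [0.46, 0.71], [0.39, 0.75], [0.31, 0.79], [0.22, 0.82]]
```

```bash
python3 -m crank '[[[0,0,0],[0,-0.1,0],1],[[0,0,0],[0.82,0,-0.22],1],[[0,0,0],[0.83,0,-0.14],1],[[0,0,0],[0.84,0,-0.05],1],[[0,0,0],[0.84,0,0.04],1],[[0,0,0],[0.84,0,0.13],1],[[0,0,0],[0,0,0],1]]' 30;python3 d.py
```

```text
time_s: 5.8
tcp_pos: [0.4759, 0.1449, 0.1373]
eef_rot: [-180.0, 0.0, -117.3]
contact_force: [2.1, 0.9, -0.8]
gripper_width: 0.0169
gripper_force: 30.0
t 5.8 stand [-0.1481 -0.001   0.1373] rot [-1.7997e+02  2.0000e-02 -1.1734e+02] F(stand) [ 1.7 -1.4 -0.8] M [ 0.41 -0.85 -0.1 ] w 0.0169 30.0 j6 [ 40.   9. -29.   0. -53. -67.]
```

```bash
python3 -m crank '[[[0,0,0],[0.82,0,0.21],1],[[0,0,0],[0.79,0,0.3],1],[[0,0,0],[0.76,0,0.38],1],[[0,0,0],[0.71,0,0.46],1],[[0,0,0],[0.66,0,0.53],1],[[0,0,0],[0,0,0],1]]';python3 d.py -0.1886 0 0.1143
```

```text
time_s: 6.4
tcp_pos: [0.4595, 0.1117, 0.1196]
eef_rot: [-179.9, 0.0, -117.3]
contact_force: [-2.4, -1.7, 15.5]
gripper_width: 0.0169
gripper_force: 30.1
t 6.4 stand [-0.1852 -0.0016  0.1196] rot [-1.7989e+02  1.0000e-02 -1.1727e+02] F(stand) [-2.6  1.3 15.5] M [-0.38  0.65  0.08] w 0.0169 30.1 j6 [ 38.   8. -33.   0. -49. -65.]
shift cm [0.34 0.17 0.53]
```

```bash
python3 -m crank '[[[0,0,0],[0.6,0,0.59],1],[[0,0,0],[0.54,0,0.65],1],[[0,0,0],[0.46,0,0.71],1],[[0,0,0],[0,0,0],1]]' 45;python3 d.py
```

```text
time_s: 6.8
tcp_pos: [0.4521, 0.0968, 0.1005]
eef_rot: [-179.9, -0.1, -117.2]
contact_force: [-3.7, -6.0, 24.1]
gripper_width: 0.0167
gripper_force: 45.1
t 6.8 stand [-0.2018 -0.0019  0.1005] rot [-1.7987e+02 -7.0000e-02 -1.1724e+02] F(stand) [-7.1  0.6 24.1] M [-2.1   1.19  0.07] w 0.0167 45.1 j6 [ 37.   8. -36.   0. -46. -64.]
```

```bash
python3 -m crank '[[[0,0,0],[0.39,0,0.75],1],[[0,0,0],[0.31,0,0.79],1],[[0,0,0],[0.22,0,0.82],1],[[0,0,0],[0,0,0],1],[[0,0,0],[0,0,0],1]]';python3 d.py
```

```text
time_s: 7.3
tcp_pos: [0.447, 0.0871, 0.0757]
eef_rot: [-179.9, -0.3, -117.3]
contact_force: [4.3, -17.3, 12.0]
gripper_width: 0.0168
gripper_force: 45.1
t 7.3 stand [-0.2128 -0.0018  0.0757] rot [-179.95   -0.29 -117.27] F(stand) [-13.4 -11.7  12. ] M [-5.75 -1.63  0.17] w 0.0168 45.1 j6 [ 36.  10. -38.   0. -43. -64.]
```

```bash
python3 -m crank '[[[0,0,0],[-0.1,0,0.3],1],[[0,0,0],[0,0,0],1],[[0,0,0],[0,0,0],1]]';python3 d.py
```

```text
time_s: 7.6
tcp_pos: [0.4466, 0.0866, 0.0725]
eef_rot: [-180.0, -0.4, -117.3]
contact_force: [5.1, -22.2, 11.5]
gripper_width: 0.0165
gripper_force: 45.1
t 7.6 stand [-0.2134 -0.0017  0.0725] rot [-179.98   -0.45 -117.27] F(stand) [-17.4 -14.7  11.5] M [-7.97 -1.99  0.15] w 0.0165 45.1 j6 [ 36.  10. -38.   0. -42. -64.]
```

```bash
python3 -m crank '[[[0,0,0],[0,0,0],-0.3],[[0,0,0],[0,0,0],-0.3],[[0,0,0],[0,0,0],-0.3],[[0,0,0],[0,0,-2.5],-0.3],[[0,0,0],[0,0,-2.5],1],[[0,0,0],[0,0,0],1],[[0,0,0],[0,0,0],1],[[0,0,0],[0,0,0],1]]' 20; python3 -m crank '[[[0,0,0],[0,0,0],1],[[0,0,0],[0,0,0],1],[[0,0,0],[0,0,0],1],[[0,0,0],[0,0,0],1]]' ;python3 d.py -0.205 0 0.11
```

```text
time_s: 8.4
tcp_pos: [0.4473, 0.091, 0.1214]
eef_rot: [180.0, -0.1, -117.3]
contact_force: [-0.5, -0.4, -0.8]
gripper_width: 0.0224
gripper_force: 0.0
time_s: 8.8
tcp_pos: [0.4479, 0.0911, 0.1218]
eef_rot: [180.0, -0.0, -117.3]
contact_force: [-0.2, -0.1, -0.6]
gripper_width: 0.0005
gripper_force: 0.0
t 8.8 stand [-0.2088 -0.0007  0.1218] rot [ 1.7999e+02 -2.0000e-02 -1.1732e+02] F(stand) [-0.2  0.2 -0.6] M [ 0.06 -0.12  0.01] w 0.0005 0.0 j6 [ 36.   6. -34.  -0. -50. -64.]
shift cm [-0.38  0.07  1.18]
```

```bash
for i in 1; do python3 -m crank '[[[0,0,0],[0,0,0.8],1],[[0,0,0],[0,0,0.8],1],[[0,0,0],[0,0,0.1],1],[[0,0,0],[0,0,0],1]]'; python3 -m crank '[[[0,0,0],[0,0,0.2],1],[[0,0,0],[0,0,0],1]]';python3 -m crank '[[[0,0,0],[0,0,0.2],1],[[0,0,0],[0,0,0],1],[[0,0,0],[0,0,0],1]]'; done
```

```text
time_s: 9.2
tcp_pos: [0.4476, 0.0909, 0.1045]
eef_rot: [180.0, -0.1, -117.3]
contact_force: [-0.7, 0.1, 0.1]
gripper_width: 0.0005
gripper_force: 0.0
time_s: 9.4
tcp_pos: [0.4479, 0.0912, 0.103]
eef_rot: [180.0, -0.0, -117.3]
contact_force: [0.6, 0.3, -0.6]
gripper_width: 0.0007
gripper_force: 0.0
time_s: 9.7
tcp_pos: [0.4479, 0.0912, 0.1011]
eef_rot: [-180.0, -0.0, -117.3]
contact_force: [-0.1, 0.8, -0.2]
gripper_width: 0.0005
gripper_force: 0.0
```

```bash
for i in 1; do python3 -m crank '[[[0,0,0],[0,0,0.2],1],[[0,0,0],[0,0,0],1],[[0,0,0],[0,0,0],1]]'; python3 -m crank '[[[0,0,0],[0,0,0.2],1],[[0,0,0],[0,0,0],1],[[0,0,0],[0,0,0],1]]'; done
```

```text
time_s: 10.0
tcp_pos: [0.4478, 0.0911, 0.099]
eef_rot: [180.0, -0.0, -117.3]
contact_force: [-0.7, 0.1, -0.4]
gripper_width: 0.0002
gripper_force: 0.0
time_s: 10.3
tcp_pos: [0.4479, 0.0912, 0.097]
eef_rot: [180.0, -0.0, -117.3]
contact_force: [-0.3, 0.0, -0.0]
gripper_width: 0.0006
gripper_force: 0.0
```

```bash
python3 -m crank '[[[0,0,0],[0,0,-4],1],[[0,0,0],[0,0,-4],1],[[0,0,0],[0,3,-4],1],[[0,0,0],[0,4,0],1],[[0,0,0],[0,4,0],1],[[0,0,0],[0,4,0],1],[[0,0,0],[0,4,0],1],[[0,0,0],[0,4,0],1]]'; python3 - <<'E'
from plant import r
import cv2,numpy as np
a=[]
for n,b in(("side",(250,340)),("top",(230,330))):
    c=r.capture(n); np.savez(f"{n}2.npz",**c); a.append(cv2.resize(c["color"][170:285,b[0]:b[1]],(396,520),interpolation=cv2.INTER_CUBIC))
cv2.imwrite("pics/c2.png",np.hstack(a)[:,:,::-1])
E
```

```text
time_s: 11.1
tcp_pos: [0.2424, 0.1969, 0.2173]
eef_rot: [180.0, 0.1, -117.4]
contact_force: [0.6, 1.4, 0.1]
gripper_width: 0.0002
gripper_force: 0.0
```

View pics/c2.png

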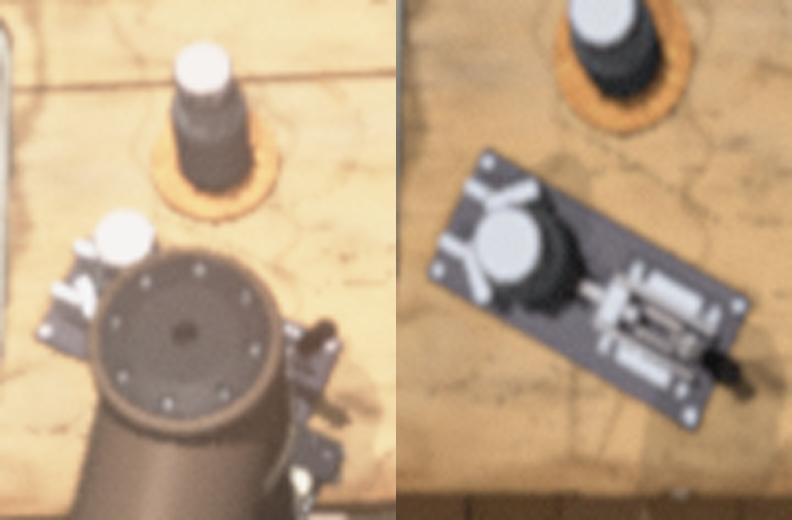

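The handle is over to the -x side and the plunger has reached the cylinder. The grip shows at (318,335) in the left panel and (725,372) in the right panel. I'll measure its angle from the range data.

```bash
python3 - <<'E'
from h import *
O=np.array([.543,.277,0]);th=np.radians(62.7)
S=np.array([[np.cos(th),-np.sin(th),0],[np.sin(th),np.cos(th),0],[0,0,1]])
for n,b,box in(("side",250,(315,238,335,262)),("top",230,(308,245,322,262))):
    c=np.load(n+"2.npz")
    for v in range(box[1],box[3]):
        for u in range(box[0],box[2]):
            p=c["color"][v,u].astype(int)
            if p.max()<48:
                q=S.T@(rng(c,u,v)-O)
                if q[2]>.03: print(n,u,v,np.round(q*1000),p)
# cap top now (top view), jaw excluded by height
for n in("top","side"):
    c=np.load(n+"2.npz"); P=[]
    for v in range(205,240):
        for u in range(245,295):
            w=rng(c,u,v)
            if .152<w[2]<.165 and c["color"][v,u].min()>170 and np.hypot(*(w-O)[:2])<.04: P.append(onz(c,u,v,.1585))
    P=np.array(P);print(n,len(P),P.mean(0),S.T@(P.mean(0)-O))
E
```

```text
top 309 247 [-147.   -7.  106.] [37 33 36]
top 310 247 [-150.   -8.  112.] [42 40 45]
top 308 248 [-147.   -3.  113.] [23 24 22]
top 309 248 [-149.   -5.  119.] [21 17 20]
top 310 248 [-152.   -6.  118.] [22 22 22]
top 311 248 [-154.   -7.  129.] [32 32 35]
top 312 248 [-157.   -9.  127.] [46 41 44]
top 308 249 [-148.   -1.  115.] [18 16 16]
top 309 249 [-151.   -2.  123.] [19 22 19]
top 310 249 [-153.   -4.  127.] [17 15 17]
top 311 249 [-156.   -5.  131.] [18 18 18]
top 312 249 [-158.   -6.  141.] [28 23 25]
top 313 249 [-161.   -7.  145.] [43 40 33]
top 308 250 [-149.    1.  116.] [21 18 17]
top 309 250 [-152.    0.  127.] [17 16 18]
top 310 250 [-155.   -1.  137.] [15 16 18]
top 311 250 [-157.   -3.  141.] [22 22 24]
top 312 250 [-160.   -4.  144.] [31 27 25]
top 313 250 [-162.   -5.  147.] [34 33 31]
top 314 250 [-165.   -6.  146.] [44 37 33]
top 308 251 [-151.    4.  120.] [40 39 45]
top 309 251 [-153.    2.  129.] [27 24 22]
top 310 251 [-156.    1.  136.] [19 19 18]
top 311 251 [-159.   -0.  142.] [24 24 22]
top 312 251 [-161.   -2.  148.] [25 27 25]
top 313 251 [-164.   -3. 
[... 208 characters left out ...]
    1.  145.] [33 32 34]
top 313 252 [-165.   -0.  146.] [34 30 32]
top 314 252 [-167.   -2.  149.] [36 34 34]
top 315 252 [-170.   -3.  151.] [35 35 34]
top 310 253 [-158.    6.  130.] [42 40 43]
top 311 253 [-161.    4.  139.] [32 28 25]
top 312 253 [-164.    3.  149.] [37 37 34]
top 313 253 [-166.    2.  146.] [37 34 32]
top 314 253 [-168.    1.  149.] [32 33 33]
top 315 253 [-171.   -1.  153.] [32 29 29]
top 316 253 [-173.   -2.  146.] [47 41 33]
top 314 254 [-170.    3.  149.] [46 39 38]
top 315 254 [-172.    2.  149.] [45 38 32]
top 200 [0.54249577 0.27821963 0.1585    ] [0.00085252 0.00100745 0.1585    ]
side 126 [0.54015814 0.27802002 0.1585    ] [-0.00039701  0.00299316  0.1585    ]
```

The range data put the grip's end at x=-168 mm, z=149 mm, so the handle sprang back to about 20° past vertical instead of locking. I'll push it over with the closed fingertips.

```bash
python3 d.py -0.110 -0.001 0.2173; python3 -c "
import numpy as np
d=np.r_[0,np.arange(15,82,5.5),81.]
f=np.radians(d)
P=np.c_[-.131-.085*np.sin(f)+.007*np.cos(f)+.0095,.077+.085*np.cos(f)+.007*np.sin(f)]
print(P[[0,-1]],d);print(np.round(np.diff(P,axis=0)*-100,2).tolist())"
```

```text
t 11.2 stand [-0.208   0.2334  0.2176] rot [ 1.7993e+02  1.7000e-01 -1.1679e+02] F(stand) [ 0.5 -0.6  0.2] M [ 0.12 -0.1   0.01] w 0.0003 0.0 j6 [  78.  -18.  -40.   -0.  -67. -104.]
shift cm [-9.590e+00 -2.352e+01  2.000e-02]
[[-0.1145      0.162     ]
 [-0.20435847  0.09721075]] [ 0.  15.  20.5 26.  31.5 37.  42.5 48.  53.5 59.  64.5 70.  75.5 81.
 81. ]
[[2.22, 0.11], [0.8, 0.18], [0.78, 0.26], [0.75, 0.33], [0.71, 0.4], [0.67, 0.47], [0.62, 0.53], [0.57, 0.59], [0.51, 0.64], [0.45, 0.69], [0.38, 0.73], [0.31, 0.76], [0.23, 0.78], [-0.0, -0.0]]
```

```bash
python3 -m crank '[[[0,0,0],[-1.2,-2.94,0],1],[[0,0,0],[-1.2,-2.94,0],1],[[0,0,0],[-1.2,-2.94,0],1],[[0,0,0],[-1.2,-2.94,0],1],[[0,0,0],[-1.2,-2.94,0],1],[[0,0,0],[-1.2,-2.94,0],1],[[0,0,0],[-1.2,-2.94,0],1],[[0,0,0],[-1.2,-2.94,0],1]]'; python3 -m crank '[[[0,0,0],[0,0,0],1],[[0,0,0],[0,0,0],1]]' >/dev/null;python3 d.py -0.1145 -0.001 0.162
```

```text
time_s: 12.0
tcp_pos: [0.4983, 0.1731, 0.2167]
eef_rot: [180.0, -0.0, -117.4]
contact_force: [-0.7, -0.2, 0.2]
gripper_width: 0.0003
gripper_force: 0.0
t 12.2 stand [-0.1134 -0.0067  0.2161] rot [ 1.7995e+02 -9.0000e-02 -1.1744e+02] F(stand) [-0.7 -0.5  0.1] M [ 0.04 -0.04  0.04] w 0.0006 0.0 j6 [ 41.   7. -19.  -0. -64. -68.]
shift cm [0.1  0.57 5.42]
```

```bash
python3 -m crank '[[[0,0,0],[0,0.3,1.8],1],[[0,0,0],[0,0.3,1.8],1],[[0,0,0],[0,0,1.8],1],[[0,0,0],[1.1,0,0.05],1],[[0,0,0],[1.1,0,0.06],1],[[0,0,0],[0.8,0,0.18],1],[[0,0,0],[0.78,0,0.26],1]]'; python3 d.py;  python3 -m crank '[[[0,0,0],[0.75,0,0.33],1],[[0,0,0],[0.71,0,0.4],1],[[0,0,0],[0.67,0,0.47],1],[[0,0,0],[0.62,0,0.53],1]]';python3 d.py
```

```text
time_s: 12.9
tcp_pos: [0.4739, 0.1427, 0.1586]
eef_rot: [-179.9, 0.1, -117.3]
contact_force: [0.3, 0.6, -0.3]
gripper_width: 0.0004
gripper_force: 0.0
t 12.9 stand [-1.510e-01 -1.000e-04  1.586e-01] rot [-1.7995e+02  1.1000e-01 -1.1732e+02] F(stand) [ 0.6 -0.  -0.3] M [ 0.04 -0.05 -0.03] w 0.0004 0.0 j6 [ 40.   7. -27.   0. -55. -67.]
time_s: 13.3
tcp_pos: [0.4621, 0.118, 0.1416]
eef_rot: [-179.9, 0.1, -117.3]
contact_force: [0.5, -4.9, 16.2]
gripper_width: 0.0001
gripper_force: 8.3
t 13.3 stand [-0.1784 -0.001   0.1416] rot [-1.7987e+02  6.0000e-02 -1.1728e+02] F(stand) [-4.1 -2.7 16.2] M [-1.95 -0.19  0.07] w 0.0001 8.3 j6 [ 38.   6. -31.   0. -53. -65.]
```

```bash
python3 -m crank '[[[0,0,0],[0.57,0,0.59],1],[[0,0,0],[0.51,0,0.64],1],[[0,0,0],[0.45,0,0.69],1],[[0,0,0],[0,0,0],1]]'; python3 d.py;  python3 -m crank '[[[0,0,0],[0.38,0,0.73],1],[[0,0,0],[0.31,0,0.76],1],[[0,0,0],[0.23,0,0.78],1],[[0,0,0],[0,0,0],1],[[0,0,0],[0,0,0],1]]';python3 d.py
```

```text
time_s: 13.7
tcp_pos: [0.4557, 0.1018, 0.1236]
eef_rot: [-179.7, -0.2, -117.2]
contact_force: [1.6, -17.7, 26.2]
gripper_width: 0.0003
gripper_force: 13.9
t 13.7 stand [-0.1957 -0.0027  0.1236] rot [-179.72   -0.19 -117.19] F(stand) [-15.   -9.5  26.2] M [-6.72 -0.3   0.04] w 0.0003 13.9 j6 [ 37.   7. -33.   0. -50. -65.]
time_s: 14.2
tcp_pos: [0.4499, 0.0969, 0.0983]
eef_rot: [180.0, -0.0, -117.3]
contact_force: [-0.2, -1.1, 0.3]
gripper_width: 0.0007
gripper_force: 0.0
t 14.2 stand [-2.028e-01  1.000e-04  9.830e-02] rot [ 1.7999e+02 -2.0000e-02 -1.1733e+02] F(stand) [-1.1 -0.3  0.3] M [ 0.12 -0.11  0.02] w 0.0007 0.0 j6 [ 37.   8. -36.  -0. -46. -64.]
```

```bash
python3 -m crank '[[[0,0,0],[0,0,-4],1],[[0,0,0],[0,0,-4],1],[[0,0,0],[0,3,-3],1],[[0,0,0],[0,4,0],1],[[0,0,0],[0,4,0],1],[[0,0,0],[0,4,0],1],[[0,0,0],[0,4,0],1],[[0,0,0],[0,0,0],1]]'; cat > grip.py <<'E'
import sys
from plant import r
from h import *
O=np.array([.5425,.278,0]);th=np.radians(62.7)
S=np.array([[np.cos(th),-np.sin(th),0],[np.sin(th),np.cos(th),0],[0,0,1]])
c=r.capture("top");k=sys.argv[1]
cv2.imwrite(f"pics/t{k}.png",cv2.resize(c["color"][185:285,235:345],(770,600),interpolation=cv2.INTER_CUBIC)[:,:,::-1])
Q=[]
for v in range(225,270):
    for u in range(290,335):
        if c["color"][v,u].max()<55:
            q=S.T@(rng(c,u,v)-O)
            if q[2]>.04 and -.26<q[0]<-.09 and abs(q[1])<.03: Q.append(q*1000)
Q=np.array(Q);print(len(Q));
for a in range(-260,-90,8):
    m=(Q[:,0]>=a)&(Q[:,0]<a+8)
    if m.any(): print(a+4,m.sum(),np.round(np.median(Q[m],0)),np.round([Q[m,1].min(),Q[m,1].max()]))
E
python3 grip.py 3
```

```text
time_s: 15.0
tcp_pos: [0.2782, 0.1864, 0.209]
eef_rot: [179.9, 0.2, -116.9]
contact_force: [0.6, 0.5, -0.2]
gripper_width: 0.0004
gripper_force: 0.0
75
-224 8 [-222.   -2.   94.] [-8.  1.]
-216 11 [-215.   -3.   93.] [-8.  2.]
-208 12 [-208.   -3.   91.] [-8.  2.]
-200 13 [-200.   -4.   86.] [-9.  2.]
-192 12 [-192.   -3.   85.] [-9.  3.]
-184 13 [-184.   -3.   79.] [-9.  3.]
-176 6 [-177.   -4.   79.] [-8. -1.]
```

View pics/t3.png

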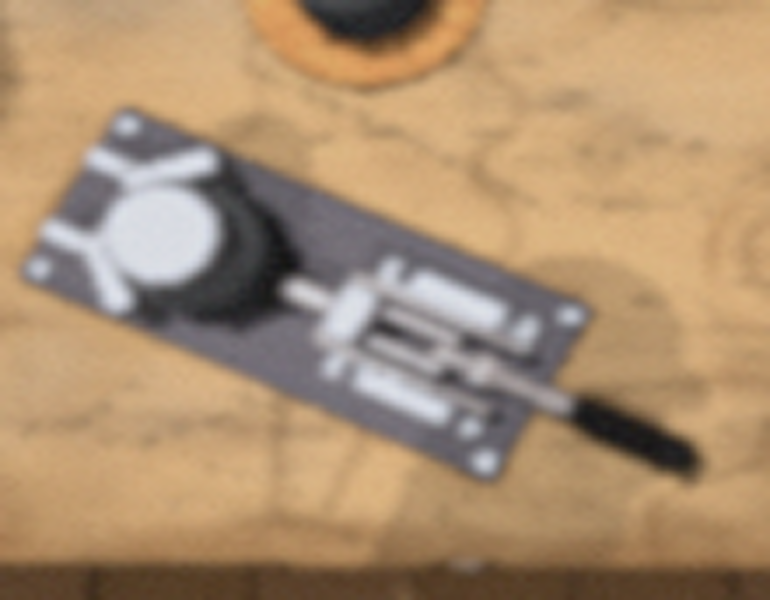

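The grip is now over to -x, lying (570-700, 400-475) in the picture, at about 72° instead of 77°. It needs a last press to the stop, centred at Y = -3 mm.

```bash
sed -i 's/\.543,\.277/.5425,.278/' d.py; python3 d.py -0.209 -0.003 0.125
```

```text
t 15.05 stand [-0.2024  0.1914  0.209 ] rot [ 1.7998e+02  1.3000e-01 -1.1691e+02] F(stand) [-0.  -0.9  0.3] M [ 0.11 -0.17  0.02] w 0.0004 0.0 j6 [ 68. -14. -39.  -0. -64. -95.]
shift cm [  0.81 -19.44   8.39]
```

```bash
python3 -m crank '[[[0,0,0],[0.1,-3.2,0],1],[[0,0,0],[0.1,-3.2,0],1],[[0,0,0],[0.1,-3.2,0],1],[[0,0,0],[0.1,-3.2,0],1],[[0,0,0],[0.1,-3.2,2],1],[[0,0,0],[0.1,-3.2,2],1],[[0,0,0],[0,0,2],1],[[0,0,0],[0,0,2],1]]' >/dev/null; python3 -m crank '[[[0,0,0],[0,0,0.4],1],[[0,0,0],[0,0,0],1]]'; python3 d.py; python3 -m crank '[[[0,0,0],[0,0,0.5],1],[[0,0,0],[0,0,0],1],[[0,0,0],[0,0,0],1]]'; python3 d.py; python3 -m crank '[[[0,0,0],[0,0,0.5],1],[[0,0,0],[0,0,0],1],[[0,0,0],[0,0,0],1]]'; python3 d.py
```

```text
time_s: 16.05
tcp_pos: [0.4492, 0.0898, 0.1239]
eef_rot: [180.0, -0.1, -117.4]
contact_force: [0.7, 0.6, 0.8]
gripper_width: 0.0005
gripper_force: 0.0
t 16.05 stand [-0.21   -0.0034  0.1239] rot [ 1.7996e+02 -1.1000e-01 -1.1739e+02] F(stand) [ 0.9 -0.3  0.8] M [ 0.1  -0.1   0.02] w 0.0005 0.0 j6 [ 36.   6. -34.   0. -50. -63.]
time_s: 16.35
tcp_pos: [0.4494, 0.0911, 0.12]
eef_rot: [-180.0, 0.1, -117.3]
contact_force: [0.0, 0.1, -0.1]
gripper_width: 0.0003
gripper_force: 0.0
t 16.35 stand [-0.2088 -0.003   0.12  ] rot [-1.7996e+02  6.0000e-02 -1.1729e+02] F(stand) [ 0.1 -0.  -0.1] M [ 0.04 -0.02  0.03] w 0.0003 0.0 j6 [ 36.   6. -35.   0. -49. -63.]
time_s: 16.65
tcp_pos: [0.449, 0.0909, 0.1143]
eef_rot: [180.0, -0.0, -117.3]
contact_force: [-0.6, -0.3, -0.0]
gripper_width: 0.0003
gripper_force: 0.0
t 16.65 stand [-0.2092 -0.0027  0.1143] rot [ 1.800e+02 -1.000e-02 -1.173e+02] F(stand) [-0.5  0.4 -0. ] M [ 0.12 -0.11  0.03] w 0.0003 0.0 j6 [ 36.   7. -35.   0. -49. -63.]
```

Tip at 0.089 with no contact yet. I'll keep going down in small steps.

```bash
for k in 1; do python3 -m crank '[[[0,0,0],[0,0,0.4],1],[[0,0,0],[0,0,0],1],[[0,0,0],[0,0,0],1]]'|egrep 'pos|contact'; python3 -m crank '[[[0,0,0],[0,0,0.4],1],[[0,0,0],[0,0,0],1],[[0,0,0],[0,0,0],1]]'|egrep 'pos|contact';python3 -m crank '[[[0,0,0],[0,0,0.3],1],[[0,0,0],[0,0,0],1],[[0,0,0],[0,0,0],1]]'|egrep 'pos|contact'; python3 -m crank '[[[0,0,0],[0,0,0.3],1],[[0,0,0],[0,0,0],1],[[0,0,0],[0,0,0],1]]'|egrep 'pos|contact'; done
```

```text
tcp_pos: [0.449, 0.0907, 0.1102]
contact_force: [0.1, -0.2, -0.2]
tcp_pos: [0.449, 0.0907, 0.1062]
contact_force: [0.1, -0.1, 0.0]
tcp_pos: [0.449, 0.0907, 0.1033]
contact_force: [-0.0, 0.2, -0.6]
tcp_pos: [0.449, 0.0907, 0.1003]
contact_force: [0.1, 0.3, 1.0]
```

```bash
for k in 1; do python3 -m crank '[[[0,0,0],[0,0,0.2],1],[[0,0,0],[0,0,0],1],[[0,0,0],[0,0,0],1]]'|egrep 'pos|contact'; python3 -m crank '[[[0,0,0],[0,0,0.2],1],[[0,0,0],[0,0,0],1],[[0,0,0],[0,0,0],1]]'|egrep 'pos|contact';python3 -m crank '[[[0,0,0],[0,0,0.2],1],[[0,0,0],[0,0,0],1],[[0,0,0],[0,0,0],1]]'|egrep 'pos|contact';  done; python3 d.py
```

```text
tcp_pos: [0.4491, 0.0908, 0.0983]
contact_force: [1.1, 0.1, -0.3]
tcp_pos: [0.4491, 0.0908, 0.0963]
contact_force: [0.7, -0.7, 0.8]
tcp_pos: [0.449, 0.0908, 0.0943]
contact_force: [0.4, -0.2, 0.8]
t 18.75 stand [-0.2092 -0.0028  0.0943] rot [ 1.7999e+02 -1.0000e-02 -1.1732e+02] F(stand) [-0.  -0.4  0.8] M [ 0.09 -0.1  -0.01] w 0.0003 0.0 j6 [ 36.   8. -36.  -0. -46. -63.]
```

```bash
python3 - <<'E'
from plant import r
from h import *
a=[]
for n,b in(("side",(260,370)),("top",(240,350))):
    c=r.capture(n); np.savez(f"{n}4.npz",**c); a.append(cv2.resize(c["color"][190:290,b[0]:b[1]],(400,500),interpolation=cv2.INTER_CUBIC))
cv2.imwrite("pics/c4.png",np.hstack(a)[:,:,::-1])
E
```

```text
(no output)
```

View pics/c4.png

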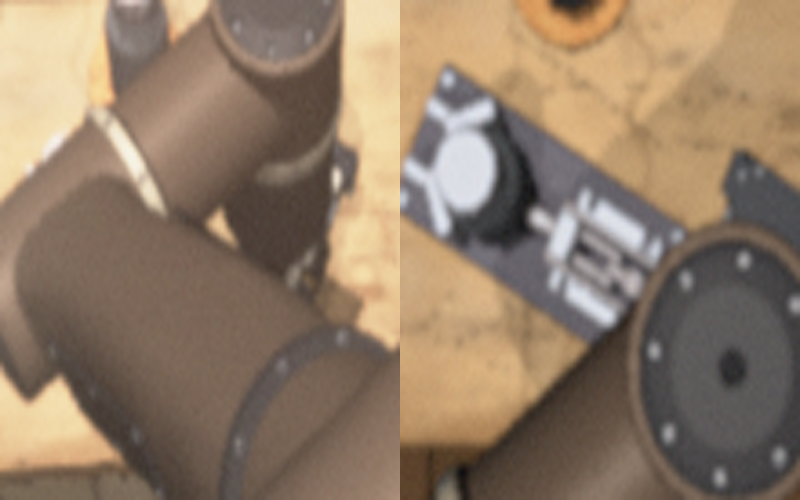

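Still no contact with the tip at 69 mm, and the bar is hidden under the wrist. I'll back off and measure the handle properly with both views.

```bash
python3 -m crank '[[[0,0,0],[0,0,-4],1],[[0,0,0],[0,0,-4],1],[[0,0,0],[0,3,-3],1],[[0,0,0],[0,4,0],1],[[0,0,0],[0,4,0],1],[[0,0,0],[0,4,0],1],[[0,0,0],[0,4,0],1],[[0,0,0],[0,4,0],1]]' >/dev/null; sed -i 's/^Q=\[\]/np.savez("top5.npz",**c);sd=r.capture("side");np.savez("side5.npz",**sd);cv2.imwrite("pics\/s5.png",cv2.resize(sd["color"][215:285,290:360],(600,600),interpolation=cv2.INTER_CUBIC)[:,:,::-1])\nQ=[]/' grip.py; python3 grip.py 5; python3 - <<'E'
from h import *
c=np.load("top5.npz")
# plate z check near right end
for u,v in((312,234),(300,225),(280,218),(300,268),(325,262),(330,240),(305,262)): print(u,v,np.round(rng(c,u,v),3),c["color"][v,u])
E
```

```text
70
-232 3 [-228.   -3.   79.] [-6.  1.]
-224 9 [-223.   -3.   81.] [-8.  1.]
-216 9 [-216.   -4.   79.] [-8.  1.]
-208 13 [-208.   -3.   77.] [-9.  2.]
-200 11 [-199.   -4.   77.] [-9.  1.]
-192 12 [-192.   -3.   74.] [-9.  3.]
-184 11 [-184.   -3.   72.] [-8.  2.]
-176 2 [-179.   -4.   71.] [-6. -2.]
312 234 [0.522 0.138 0.01 ] [113 109 119]
300 225 [ 0.55   0.175 -0.   ] [189 157 114]
280 218 [0.571 0.236 0.008] [111 107 118]
300 268 [ 0.419  0.174 -0.002] [177 144 106]
325 262 [0.438 0.098 0.   ] [160 131  95]
330 240 [ 0.505  0.083 -0.001] [213 173 125]
305 262 [0.438 0.158 0.011] [163 165 174]
```

View pics/s5.png

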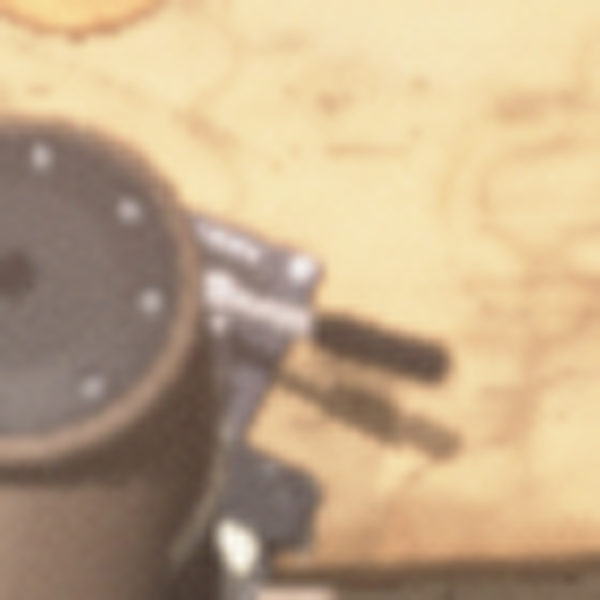

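The side view shows the grip lying outward at (320-450, 315-375). Range gives a slope of 12.8° and a top line from 71 to 81 mm, which matches the locked pose. I'll press once more to feel the stop.

```bash
python3 d.py -0.209 -0.003 0.100;  python3 -m crank '[[[0,0,0],[0.1,-3.8,0],1],[[0,0,0],[0.1,-3.8,0],1],[[0,0,0],[0.1,-3.8,0],1],[[0,0,0],[0.1,-3.8,0],1],[[0,0,0],[0.1,-3.8,2],1],[[0,0,0],[0.1,-3.8,2],1],[[0,0,0],[0,0,3],1],[[0,0,0],[0,0,3],1]]' >/dev/null; python3 -m crank '[[[0,0,0],[0,0,1],1],[[0,0,0],[0,0,0.5],1],[[0,0,0],[0,0,0],1]]';python3 d.py
```

```text
t 19.75 stand [-0.2084  0.2312  0.2049] rot [ 1.7993e+02  1.7000e-01 -1.1680e+02] F(stand) [-0.4  0.1 -0.2] M [ 0.1  -0.14  0.04] w 0.0007 0.0 j6 [  77.  -17.  -42.   -0.  -65. -104.]
shift cm [  0.29 -23.43  10.46]
time_s: 20.85
tcp_pos: [0.4448, 0.0865, 0.0897]
eef_rot: [-180.0, -0.0, -117.3]
contact_force: [-0.2, 0.1, 0.8]
gripper_width: 0.0006
gripper_force: 0.0
t 20.85 stand [-0.2149 -0.001   0.0897] rot [-179.99   -0.   -117.29] F(stand) [-0.   0.3  0.8] M [ 0.12 -0.05 -0.01] w 0.0006 0.0 j6 [ 36.   8. -37.   0. -45. -63.]
```

```bash
for k in 1; do python3 -m crank '[[[0,0,0],[0,0,0.3],1],[[0,0,0],[0,0,0],1]]'|egrep 'pos|contact'; python3 -m crank '[[[0,0,0],[0,0,0.3],1],[[0,0,0],[0,0,0],1]]'|egrep 'pos|contact';python3 -m crank '[[[0,0,0],[0,0,0.3],1],[[0,0,0],[0,0,0],1]]'|egrep 'pos|contact';  done; python3 d.py; python3 - <<'E'
from plant import r
from h import *
a=[]
for n,b in(("side",(300,360)),("top",(290,350))):
    c=r.capture(n); np.savez(f"{n}6.npz",**c); a.append(cv2.resize(c["color"][220:280,b[0]:b[1]],(400,400),interpolation=cv2.INTER_CUBIC))
cv2.imwrite("pics/c6.png",np.hstack(a)[:,:,::-1])
E
```

```text
tcp_pos: [0.445, 0.087, 0.0872]
contact_force: [-0.2, 0.8, 0.0]
tcp_pos: [0.4454, 0.0869, 0.0845]
contact_force: [-2.5, 0.1, 10.7]
tcp_pos: [0.4457, 0.0868, 0.0833]
contact_force: [-10.5, -0.0, 35.2]
t 21.45 stand [-0.2143 -0.0016  0.0833] rot [-1.7987e+02  8.0000e-02 -1.1721e+02] F(stand) [-4.8  9.3 35.2] M [-0.43  4.12 -0.03] w 0.0003 16.7 j6 [ 36.   9. -38.   0. -44. -63.]
```

A firm 35 N at the stop confirms the handle is locked. Next is the cap.

```bash
python3 -m crank '[[[0,0,0],[0,0,-3],-1],[[0,0,0],[0,0,-4],-1],[[0,0,0],[0,0,-4],-1],[[0,0,0],[0,0,-3],-1],[[0,0,0],[-3,0,0],-1],[[0,0,0],[-3,0,0],-1],[[0,0,0],[-3,0,0],-1],[[0,0,0],[-3,0,0],-1]]' >/dev/null;  python3 -m crank '[[[0,0,0],[-3,0,0],-1],[[0,0,0],[-3,0,0],-1],[[0,0,0],[-3,0,0],-1],[[0,0,0],[0,0,0],-1],[[0,0,0],[0,0,0],-1]]';python3 d.py 0 0 0.154
```

```text
time_s: 22.85
tcp_pos: [0.5407, 0.2733, 0.2198]
eef_rot: [180.0, -0.0, -117.3]
contact_force: [0.7, -0.3, -0.2]
gripper_width: 0.0873
gripper_force: 0.0
t 22.85 stand [-0.005  -0.0005  0.2198] rot [ 1.7998e+02 -5.0000e-02 -1.1727e+02] F(stand) [ 0.  -0.7 -0.2] M [ 0.07 -0.06 -0.02] w 0.0873 0.0 j6 [ 45.  14.  -9.  -0. -66. -73.]
shift cm [-0.5   0.05  6.58]
```

```bash
python3 - <<'E'
from h import *
O=np.array([.5425,.278,0]);th=np.radians(62.7)
S=np.array([[np.cos(th),-np.sin(th),0],[np.sin(th),np.cos(th),0],[0,0,1]])
for n in("top5","top4"):
    c=np.load(n+".npz"); m=np.zeros((400,640),np.uint8)
    for v in range(200,245):
        for u in range(240,295):
            w=rng(c,u,v)
            if .148<w[2]<.168 and c["color"][v,u].min()>150 and np.hypot(*(w-O)[:2])<.045: m[v,u]=255
    k=max(cv2.findContours(m,0,1)[0],key=cv2.contourArea)
    (u,v),R=cv2.minEnclosingCircle(k); e=cv2.fitEllipse(k); print(n,u,v,R,e,S.T@(onz(c,*e[0],.1585)-O))
E
```

```text
top5 257.0535583496094 223.32142639160156 8.375188827514648 ((257.3968811035156, 223.49539184570312), (14.967328071594238, 16.109899520874023), 34.59521484375) [0.00047597 0.00020845 0.1585    ]
top4 257.27777099609375 223.41111755371094 8.442170143127441 ((257.490234375, 223.51443481445312), (15.149456977844238, 16.152250289916992), 38.355587005615234) [2.30021287e-04 1.37817979e-04 1.58500000e-01]
```

Cap centre confirmed to within 0.5 mm. Descending and gripping.

```bash
python3 -m crank '[[[0,0,0],[-0.5,0,1.5],-1],[[0,0,0],[0,0,1.5],-1],[[0,0,0],[0,0,1.5],-1],[[0,0,0],[0,0,1.5],-1],[[0,0,0],[0,0,0.6],-1],[[0,0,0],[0,0,0],-1]]'; python3 -m crank '[[[0,0,0],[0,0,0],1],[[0,0,0],[0,0,0],1],[[0,0,0],[0,0,0],1],[[0,0,0],[0,0,0],1],[[0,0,0],[0,0,0],1],[[0,0,0],[0,0,0],1],[[0,0,0],[0,0,0],1]]' 10; python3 d.py
```

```text
time_s: 23.45
tcp_pos: [0.5426, 0.2765, 0.1533]
eef_rot: [180.0, -0.1, -117.3]
contact_force: [0.6, 0.5, 0.7]
gripper_width: 0.0874
gripper_force: 0.0
time_s: 24.15
tcp_pos: [0.5432, 0.2776, 0.1545]
eef_rot: [180.0, 0.0, -117.3]
contact_force: [-1.3, -0.4, 2.0]
gripper_width: 0.0476
gripper_force: 10.0
t 24.15 stand [-1.000e-04 -8.000e-04  1.545e-01] rot [ 1.8000e+02  2.0000e-02 -1.1731e+02] F(stand) [-0.9  1.   2. ] M [0.41 0.51 0.02] w 0.0476 10.0 j6 [ 45.  18. -14.  -0. -59. -73.]
```

```bash
python3 -m crank '[[[0,0,0],[0,0,0],1],[[0,0,0],[0,0,0],1],[[0,0,3],[0,0,0],1],[[0,0,3],[0,0,0],1],[[0,0,0],[0,0,0],1]]' 40 >/dev/null; python3 d.py;python3 -m crank '[[[0,0,3],[0,0,0],1],[[0,0,3],[0,0,0],1],[[0,0,0],[0,0,0],1]]' >/dev/null; python3 d.py
```

```text
t 24.65 stand [-0.     -0.001   0.1545] rot [-1.7998e+02  2.0000e-02 -1.2335e+02] F(stand) [-0.4  1.   1.6] M [ 0.37  0.2  -0.  ] w 0.0467 40.0 j6 [ 45.  18. -14.   0. -58. -79.]
t 24.95 stand [-0.     -0.001   0.1545] rot [-1.8000e+02  3.0000e-02 -1.2928e+02] F(stand) [0.5 2.8 2.1] M [ 0.6   0.41 -0.04] w 0.0465 40.0 j6 [ 45.  18. -14.   0. -58. -85.]
```

```bash
python3 -m crank '[[[0,0,5],[0,0,0],1],[[0,0,5],[0,0,0],1],[[0,0,5],[0,0,0],1],[[0,0,5],[0,0,0],1],[[0,0,0],[0,0,0],1]]' >/dev/null; python3 d.py;python3 -m crank '[[[0,0,5],[0,0,0],1],[[0,0,5],[0,0,0],1],[[0,0,5],[0,0,0],1],[[0,0,5],[0,0,0],1],[[0,0,5],[0,0,0],1],[[0,0,5],[0,0,0],1],[[0,0,0],[0,0,0],1]]' >/dev/null; python3 d.py;
```

```text
t 25.45 stand [ 1.000e-04 -9.000e-04  1.545e-01] rot [ 1.7999e+02  3.0000e-02 -1.4926e+02] F(stand) [1.  1.5 2.1] M [0.68 0.51 0.  ] w 0.0472 40.0 j6 [  45.   18.  -14.   -0.  -58. -105.]
t 26.15 stand [ 0.0004 -0.0007  0.1545] rot [ 1.7994e+02  3.0000e-02 -1.7917e+02] F(stand) [1.6 2.9 3.9] M [ 1.46  0.71 -0.07] w 0.0468 40.0 j6 [  45.   18.  -14.   -0.  -58. -135.]
```

```bash
python3 -m crank '[[[0,0,5],[0,0,0],1],[[0,0,5],[0,0,0],1],[[0,0,5],[0,0,0],1],[[0,0,5],[0,0,0],1],[[0,0,5],[0,0,0],1],[[0,0,5],[0,0,0],1],[[0,0,0],[0,0,0],1]]' >/dev/null; python3 d.py;python3 -m crank '[[[0,0,0],[0,0,-0.1],1],[[0,0,0],[0,0,-0.1],1],[[0,0,0],[0,0,0],1]]' >/dev/null; python3 d.py;
```

```text
t 26.85 stand [ 0.0005 -0.0006  0.1547] rot [ 1.7992e+02 -1.0000e-02  1.5086e+02] F(stand) [1.5 5.3 3.9] M [ 1.63  0.97 -0.13] w 0.0468 40.0 j6 [  45.   18.  -14.   -0.  -58. -165.]
t 27.15 stand [ 0.0004 -0.0004  0.1556] rot [ 1.7996e+02 -5.0000e-02  1.5097e+02] F(stand) [ 4.7  2.5 -2.7] M [ 2.    0.14 -0.01] w 0.0472 40.0 j6 [  45.   18.  -14.   -0.  -59. -164.]
```

```bash
python3 -m crank '[[[0,0,0],[0,0,-0.1],1],[[0,0,0],[0,0,-0.1],1],[[0,0,0],[0,0,0],1],[[0,0,0],[0,0,0],1]]' >/dev/null; python3 d.py;
```

```text
t 27.55 stand [ 0.0003 -0.0004  0.1575] rot [ 1.7997e+02 -5.0000e-02  1.5097e+02] F(stand) [ 4.7  3.3 -3.5] M [ 2.02  0.07 -0.04] w 0.047 40.0 j6 [  45.   18.  -13.   -0.  -59. -164.]
```

```bash
python3 -m crank '[[[0,0,0],[0,0,-0.2],1],[[0,0,0],[0,0,-0.2],1],[[0,0,0],[0,0,-0.2],1],[[0,0,0],[0,0,0],1]]' >/dev/null; python3 d.py; python3 -m crank '[[[0,0,0],[0,0,-0.3],1],[[0,0,0],[0,0,-0.3],1],[[0,0,0],[0,0,-0.3],1],[[0,0,0],[0,0,0],1]]' >/dev/null; python3 d.py
```

```text
t 27.95 stand [-0.0002 -0.0006  0.1639] rot [-1.7998e+02 -4.0000e-02  1.5086e+02] F(stand) [ 3.1  3.4 -2.1] M [ 1.59  0.4  -0.02] w 0.0468 40.0 j6 [  45.   17.  -13.   -0.  -60. -165.]
t 28.35 stand [-0.0008 -0.0009  0.1738] rot [-1.7995e+02 -1.0000e-02  1.5070e+02] F(stand) [-0.4  2.8  0.8] M [0.04 1.36 0.06] w 0.0468 40.0 j6 [  45.   17.  -12.    0.  -61. -165.]
```

```bash
python3 -m crank '[[[0,0,0],[0,0,-1],1],[[0,0,0],[0,0,-1.2],1],[[0,0,0],[0,0,-1.2],1],[[0,0,0],[0,0,-1.2],1],[[0,0,0],[0,0,-1.2],1],[[0,0,0],[0,0,-1.2],1],[[0,0,0],[0,0,-1.2],1],[[0,0,0],[0,0,-0.8],1]]' >/dev/null;python3 -m crank '[[[0,0,0],[0,0,0],1],[[0,0,0],[0,0,0],1],[[0,0,0],[0,0,0],1],[[0,0,0],[0,0,0],1]]' >/dev/null; python3 d.py 0 0 0.262
python3 - <<'E'
from plant import r
from h import *
a=[]
for n,b in(("side",(250,350)),("top",(230,330))):
    c=r.capture(n); np.savez(f"{n}7.npz",**c); a.append(cv2.resize(c["color"][170:290,b[0]:b[1]],(396,520),interpolation=cv2.INTER_CUBIC))
cv2.imwrite("pics/c7.png",np.hstack(a)[:,:,::-1])
E
```

```text
t 29.55 stand [-0.0004 -0.0008  0.2626] rot [-1.7993e+02 -3.0000e-02  1.5068e+02] F(stand) [-0.3  0.3 -0.6] M [ 0.05 -0.17  0.01] w 0.0471 40.0 j6 [  45.   13.   -5.   -0.  -72. -165.]
shift cm [0.08 0.04 0.06]
```

View pics/c7.png

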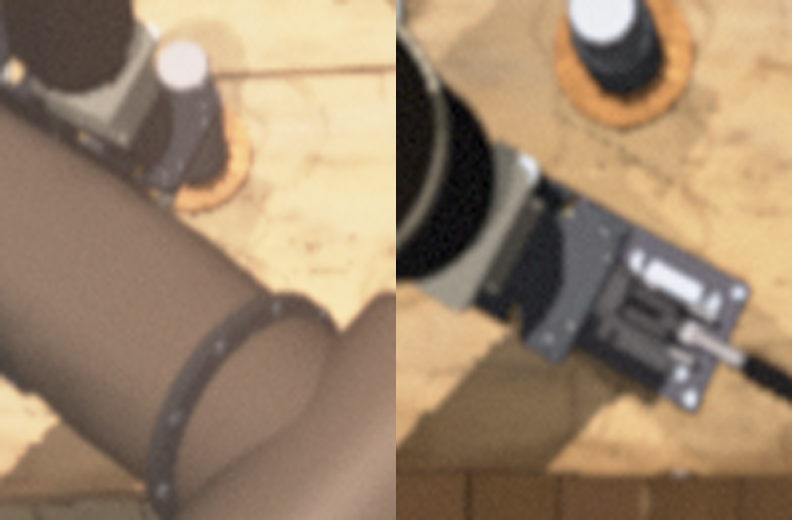

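The clamp is still locked over (grip at (765,375) on the right) and the spare is untouched. The wrist carries 0.6 N, which is the cap alone, 10.8 cm up and centred. Handing in.

```bash
python3 -c "
from plant import r
print(r.close_job())"
```

```text
the job is handed in; nothing more can be done
None
```

I locked the clamp (35 N felt at its stop), unscrewed the cap clockwise seen from above (left-hand thread), and handed in holding it level, about 10.8 cm above its seat and within 1 mm of the cylinder's axis; the lock took extra tries because my first pull on the handle sprang back, the spare cap looked untouched, and I didn't check the salt shaker, egg cup or regulator at the end.

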